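# Index the next vial to the carousel's reading head

### The job

The black-capped vial at the reading head of the vial carousel has been measured; now index the blue-capped vial, which stands one place to its left or right, into the reading place. Push the black knob of the index plunger fully down with the fingertips (do not grip it), keep it down while you swing it one hole sideways, to the side that brings the blue-capped vial to the head and no further, and let it spring up again in that hole. Leave the vials standing in their pockets untouched and disturb nothing else on the bench.

Things in the scene. Friction and masses are not known exactly. Their poses are not given: they have to be found in the camera images.
- carousel: Vial carousel, fixed to the bench: grey base disc, 336 mm diameter, 12 mm thick. Origin: centre of its underside, on the turntable's vertical axis; z up. The white reading head (54 x 48 mm, top 100 mm above the bench) stands on it in the carousel's +x direction, 101 to 155 mm from the axis, its lens (to 86 mm) facing the axis; the plunger knob starts on the opposite, -x side.
- index_plate: Fixed aluminium ring sector, radius 113 to 168 mm, top 52 mm above the bench; same origin and axes as the carousel. Its curved slot at radius 138 mm has five round holes 45 degrees apart: at the carousel's -x and at 45 and 90 degrees to both sides of it. The plunger's neck runs in the slot, its thick shoulder fits only the holes.
- drum_top (a point): On the turntable's axis, at the height of the top of the white drum (162 mm diameter, 54 mm above the bench). The drum has eight pockets 45 degrees apart, centred 62 mm from the axis.
- turntable (a joint): Turn of the drum, rad: 0 at the start (plunger in the middle hole, knob at the carousel's -x), positive counter-clockwise from above; holes are 0.785 apart. The knob goes round with the drum at radius 138 mm. It turns lightly (friction 0.06 N m) and stays where it is left, but is locked (play about 0.01) while the plunger is up in a hole.
- plunger (a joint): How far the plunger is pressed down, m: 0 = up, locked in a hole; 0.012 = fully in. From about 0.007 its shoulder is clear below the plate and the drum can turn. A spring lifts it: about 5 N at first, 7 N fully in. Let go between holes it rests at about 0.007 under the plate; within about 4 mm of a hole its taper draws it in and it springs up to 0.
- knob_top (a point): Centre of the top of the plunger's black mushroom knob: 36 mm diameter, flat rubber-faced top, 88 mm above the bench when up, 76 mm when fully in; its underside always stays at least 10 mm above the index plate. The friction of fingertips pressing on it is enough to carry it and the drum round.
- reading_spot (a point): The reading place in front of the lens, 62 mm from the axis in the carousel's +x direction, at the height of the pocket floors (38 mm above the bench); the black-capped vial stands there at the start.
- vial_blue: Blue-capped white vial, wanted next, in the pocket 45 degrees to the left or right of the reading place. Swinging the knob to the side on which it stands (the carousel's +y or -y) brings it to the reading place. 22 mm diameter, 48 mm tall, origin at the centre of the underside; stands 16 mm deep in its pocket with 1.2 mm of room all round.
- vial_black: Black-capped white vial, just measured, at the reading place at the start; same size and origin.
- vial_orange: Orange-capped amber vial, in the pocket on the other side of the reading place; same size and origin.
- vial_white_a: White-capped amber vial in another pocket; same size and origin.
- vial_white_b: Second white-capped amber vial in another pocket; same size and origin.
- timer: White lab timer, 58 x 58 x 20 mm, lying loose to the right of the carousel; origin at the centre of the underside.
- notepad: Yellow note block, 76 x 76 x 11 mm, loose, to the left of the carousel; origin at the centre of the underside.
- pen_red: White pen with red end, 141 x 9 x 12 mm, loose, to the right in front of the carousel; origin at the centre of the underside.
- bottle_small: Small white bottle with green cap, 42 mm diameter, 78 mm tall, loose, to the left of the carousel; origin at the centre of the underside.

How it is judged:
On the way, in this order (a step that is already met when the one before it is completed fails the run):
1. the plunger is pressed in at its starting hole (value of joint plunger above 0.007 m and value of joint turntable between -0.1 and 0.1 rad), for 0.1 s.
2. the drum is turned between the holes with the plunger in (value of joint plunger above 0.004 m and (value of joint turntable above 0.25 rad or value of joint turntable below -0.25 rad)).
3. the plunger has sprung up in the next hole with the blue-capped vial at the reading head (value of joint plunger below 0.002 m and horizontal distance between vial_blue and reading_spot below 0.005 m), for 0.2 s.
At the end, for the whole second after the job is handed in: The plunger is up in the next hole (within 2 mm of fully up), the blue-capped vial's axis is within 5 mm of the reading spot, the drum is at rest, and all five vials stand upright (within 0.15 rad) on their pocket floors (within 5 mm) (all of step 3 and velocity of joint turntable between -0.03 and 0.03 rad/s and z of each of vial_blue, vial_black, vial_orange, vial_white_a, vial_white_b in the frame of carousel below 0.043 m and angle between each of vial_blue, vial_black, vial_orange, vial_white_a, vial_white_b's own z axis and vertical below 0.15 rad); the robot touches nothing.
It fails at once if a vial is touched by the robot (over 1 N) (contact force between any of vial_blue, vial_black, vial_orange, vial_white_a, vial_white_b and the fingers above 1 N or contact force between any of vial_blue, vial_black, vial_orange, vial_white_a, vial_white_b and the arm above 1 N).
It fails at once if a vial is lifted more than 7 mm off its pocket floor (z of any of vial_blue, vial_black, vial_orange, vial_white_a, vial_white_b in the frame of carousel above 0.045 m).
It fails at once if the drum is turned more than 15 degrees past the next hole, or more than about 24 degrees the wrong way, carrying the blue-capped vial off (value of joint turntable above 1.05 rad or value of joint turntable below -1.05 rad or horizontal distance between vial_blue and reading_spot above 0.07 m).
It fails at once if the knob is taken between the fingers (distance between the grasp point and knob_top below 0.009 m).
It fails at once if a thing beside the carousel is moved more than 15 mm (distance of any of timer, notepad, pen_red, bottle_small from where it was at the start of the episode above 0.015 m).
It also fails if it takes over 38 s, if anything falls off the work surface, if the arm or the gripper's body presses on something with over 40 N, if the wrist force passes 120 N, or if a joint passes its speed limit or range.

### The arm

A 6-joint arm with a two-finger parallel gripper is mounted at the origin on a cart in front of the work surface, level with it; the furniture and walls round the work are solid. World frame = base frame: x ahead of the robot, y to its left, z up, the work surface at z = 0. Lengths are in m, angles in rad, forces in N, time in s.
With the tool pointing down it reaches from about 0.3 to 0.875 m from the base axis. Payload 6.4 kg.
Tool frame: the origin (TCP) lies at the centre of the arm's flange, where the gripper is bolted on; the fingertips stand 173 mm ahead of it and the grasp point (between the pads) lies 155 mm ahead of it (ctrl.pinch_z is the distance from the TCP to the grasp point, in m); z points along the fingers, y is the direction in which the jaws open and shut (so a half turn about z gives the same grasp; the last joint's range is limited). The gripper opens to 85 mm and grips with 20 to 120 N. Pads are 22 mm wide; open, the fingers measure 114 mm over their backs; the gripper's body (76 mm by 85 mm) begins 54 mm behind the grasp point. The pads swing forward as they close: fully open they stand 13 mm farther back than shut.
Start: joints at [1.122, 0.181, 1.607, -0, 1.354, -0.206], TCP at [0.138, 0.558, 0.405] pointing down, gripper open.
Joint ranges: [-2.99, 2.99], [-0.89, 2.07], [0.3, 2.58], [-1.14, 4.28], [0, 2.63], [-3.12, 3.12]. Speed limits (rad/s): [2.57, 2.57, 3.01, 3.14, 3.14, 3.14].

### API

Orientations are given as a unit quaternion [w, x, y, z].
In Python, from bench import ctrl gives the robot as it stands.
- The arm moves only by the tool drive_tool, never from a script. Its argument "commands" is a list that holds one entry, the list of rows, each a list of 7 numbers: the shift along the tool's x, y, z in units of 50 mm (1.0 is 50 mm), then the turn, a rotation vector about the tool's x, y, z in units of 8 degrees (1.0 is 8 degrees), then the closure in counts, from 0 (fully open) to 255 (shut). A call has 1 to 10 rows; each row shifts and turns the commanded pose from where the row before left it, along the tool's axes as they then stand; what a row does not reach is not made up. A row lasts 1/10 s, in which the tool goes at most 50 mm and 8.59 degrees, less where a joint would pass 70% of its speed; a pose out of reach is approached as far as the arm can. A call is refused whole if a number of a shift passes 1 or a number of a turn 1, either way. A call with a gripper value outside its range is refused whole. The fingers move at their own pace and stop on an object; the grip force is fixed at half the most. Time passes only in rows, so rows that do not move let the fingers close. It gives the time, the measured TCP pose, the force and the opening at its end, in the units of the state.
- ctrl.get_obs(): the state, without advancing time (a new reading comes with each control period).
- ctrl.camera(name): name is "scene" or "side" or "wrist"; returns a dict with "pixels" (400x640x3 uint8, red, green, blue), "depth" (400x640 float32, m along the optical axis (not along the pixel's ray), 0 where there is no reading), "intrinsics" (3x3 intrinsics, pixels), "R" (3x3) and "t" (3): a world point X has camera coordinates R X + t; the wrist camera has in their place "tool_from_camera" (4x4, takes a point from camera to tool coordinates, whose origin is the TCP and whose axes are the flange's). Camera axes: x right, y down, z forward; pixel columns grow to the right and rows downward; lengths in m; the calibration is good to about 2 mm. A picture is of the moment at which its call begins: read the wrist's pose just before it.
- ctrl.hand_in(): hands the job in, once; it reports no verdict.
The state is a dict: "time_s": time; "q": joint angles; "dq": joint speeds; "joint_efforts": joint torques, N m; "eef_pos": TCP position; "eef_rot": TCP orientation; "wrist_force": force on the tool from outside, world axes, zero at the start; "torque": the same for the moment, N m; "opening": opening from 0.0 (shut) to 1.0 (fully open).
Only numpy, scipy, OpenCV 4.12 (cv2) and the standard library are available. Lean on these libraries where they do the work, as an engineer would, in place of code of your own. Each camera call takes 0.05 s, during which the arm holds its last target. There are 200 camera calls.

## Working session

There is one attempt and no reset: what is moved stays moved. The work goes in short steps, Python scripts to look and compute and a tool call to move; the robot and the scene stay as the last step left them, time stands still between calls to the robot, and variables do not carry over. Pictures are saved under pics/ and viewed, about 8 in all and at most 12, crops included, and the job is handed in when it is done.

Besides the shell and the picture viewer there is one more tool, called after "Request:" as name(argument=value, ...), one argument or row to a line, values as JSON. drive_tool: Moves the arm, as the interface text tells. Its arguments: {"type":"object","properties":{"commands":{"type":"array","items":{"type":"array","items":{"type":"array","items":{"type":"number"}}}}},"required":["commands"]}

```bash
mkdir -p pics; ls; python3 - <<'E'
from bench import ctrl
import cv2,numpy as np
o=ctrl.get_obs();print(o['time_s'],o['eef_pos'],o['eef_rot'],o['q'],o['opening'])
for n in ['scene','side']:
    c=ctrl.camera(n);cv2.imwrite(f'pics/{n}0.png',c['pixels'][:,:,::-1]);np.savez(f'{n}0.npz',**c);print(n,c['intrinsics'].tolist(),c['R'].tolist(),c['t'])
E
```

```text
pics
0.0 [0.13812244 0.5578926  0.40376731] [-2.79969864e-04  1.21097229e-01  9.92640245e-01 -8.52281461e-04] [ 1.12167599e+00  1.81548513e-01  1.60803361e+00 -1.89890535e-05
  1.35380461e+00 -2.06325786e-01] 1.0050757660361496
scene [[397.94902777262354, 0.0, 318.31576556183666], [0.0, 397.94902777262354, 209.45132437746102], [0.0, 0.0, 1.0]] [[0.8963969698426588, -0.4426243381288714, -0.023583209130188406], [-0.24497775222582474, -0.45038072397120915, -0.8585703840626882], [0.3694027251811796, 0.7753972522334266, -0.512153031678589]] [-0.45504204  0.16540005  0.86959116]
side [[408.86088986417377, 0.0, 314.92584028088226], [0.0, 408.86088986417377, 202.9370955112078], [0.0, 0.0, 1.0]] [[-0.5839725860470357, 0.8117666100501311, -0.003315049510335961], [0.5627308003891949, 0.4018699800464885, -0.722381177378516], [-0.5850727006440085, -0.4237162847297157, -0.691487125705152]] [ 0.3263657  -0.21966015  1.31076845]
```

View pics/scene0.png

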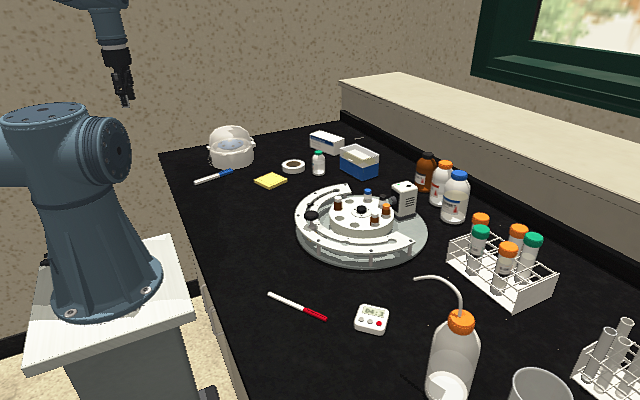

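View pics/side0.png

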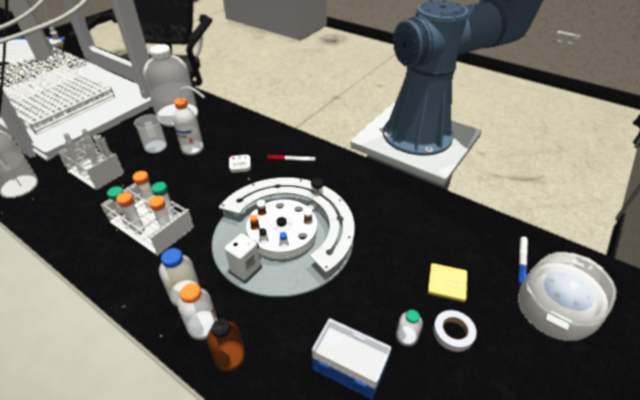

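The scene view shows the knob at (311,216), the hub at (361,209), the head at (403,200), the blue cap at (368,192) and the orange cap at (386,208). The side view shows the knob at (318,183), the head at (243,255) and the blue cap at (283,238). Next I'll measure these with depth from both cameras.

```bash
cat > h.py <<'E'
import numpy as np
def cloud(c):
    K,R,t=c['intrinsics'],c['R'],c['t'];d=c['depth'];v,u=np.mgrid[:d.shape[0],:d.shape[1]]
    P=np.stack([(u-K[0,2])/K[0,0]*d,(v-K[1,2])/K[1,1]*d,d],-1)
    return (P-t)@R
def tri(obs):
    A=[];b=[]
    for c,(u,v) in obs:
        K,R,t=c['intrinsics'],c['R'],c['t'];x=(u-K[0,2])/K[0,0];y=(v-K[1,2])/K[1,1]
        for k,w in((0,x),(1,y)):
            A.append(R[k]-w*R[2]);b.append(w*t[2]-t[k])
    s=np.linalg.lstsq(np.array(A),np.array(b),rcond=None);return s[0],s[1]
E
python3 - <<'E'
from h import *
import cv2
S=np.load('scene0.npz');D=np.load('side0.npz')
for n,a,b in [('knob',(311,215),(318,183)),('hub',(361,209),(281,222)),('blue',(368,190),(283,236)),('orange',(386,205),(254,219))]:
    print(n,tri([(S,a),(D,b)]))
kn=tri([(S,(311,215)),(D,(318,183))])[0]; 
for nm,c in(('scene',S),('side',D)):
    P=cloud(c);
    for n,(a,b) in dict(knob=((311,215),(318,183)),hub=((361,209),(281,222)),blue=((368,190),(283,236))).items():
        u,v=a if nm=='scene' else b; print(nm,n,P[v,u])
    m=(np.linalg.norm(P[...,:2]-kn[:2],axis=-1)<.035)&(P[...,2]>.078)&(P[...,2]<.1)
    q=P[m];print('knobcloud',m.sum(),q.mean(0),q.min(0),q.max(0))
    hub=tri([(S,(361,209)),(D,(281,222))])[0]
    r=np.linalg.norm(P[...,:2]-hub[:2],axis=-1)
    m=(r<.2)&(P[...,2]>.092)&(P[...,2]<.11);q=P[m];print('head',m.sum(),q.mean(0) if len(q) else 0)
    m=(r<.09)&(abs(P[...,2]-.054)<.006);e=cv2.minEnclosingCircle(P[m][:,:2].astype('f4'));print('drum',m.sum(),e,P[m].mean(0))
    m=(r>.1)&(r<.2)&(abs(P[...,2]-.052)<.006);q=P[m]
    print('plate',len(q),q[:,2].mean())
    im=c['pixels'];x0,y0=(285,165) if nm=='scene' else (205,165)
    cv2.imwrite(f'pics/{nm}crop.png',cv2.resize(im[y0:y0+110,x0:x0+155,::-1],None,fx=5,fy=5,interpolation=cv2.INTER_CUBIC))
E
```

```text
knob (array([ 0.45627668, -0.06581504,  0.08228763]), array([4.97593773e-06]))
hub (array([ 0.59579711, -0.06955658,  0.06030335]), array([7.86230468e-07]))
blue (array([ 0.64229054, -0.02558683,  0.08237371]), array([2.70567111e-07]))
orange (array([ 0.63978632, -0.11191034,  0.08156015]), array([5.55171644e-08]))
scene knob [ 0.4534494  -0.07564115  0.08778148]
scene hub [ 0.58871304 -0.07949646  0.06767736]
scene blue [ 0.63831151 -0.03222338  0.08640692]
knobcloud 131 [ 0.45474968 -0.07260361  0.0854718 ] [ 0.43928889 -0.08661093  0.07828097] [ 0.47229907 -0.05155855  0.08919095]
head 213 [ 0.7174018  -0.08066768  0.0979506 ]
drum 1353 ((0.5983393788337708, -0.07440665364265442), 0.0861026868224144) [ 0.58503407 -0.08109462  0.05347582]
plate 2625 0.050943388766833304
side knob [ 0.4581528  -0.06275113  0.08607428]
side hub [ 0.60089801 -0.06566609  0.06676179]
side blue [ 0.64489458 -0.02270364  0.08680914]
knobcloud 130 [ 0.46082554 -0.06539383  0.0871342 ] [ 0.44209705 -0.08348479  0.0801801 ] [ 0.47539856 -0.05018608  0.09103211]
head 491 [ 0.72603196 -0.07057517  0.09930302]
drum 2092 ((0.5951757431030273, -0.07110241055488586), 0.08333475142717361) [ 0.59918045 -0.06390222  0.05445882]
plate 3285 0.052131516127684956
```

View pics/scenecrop.png

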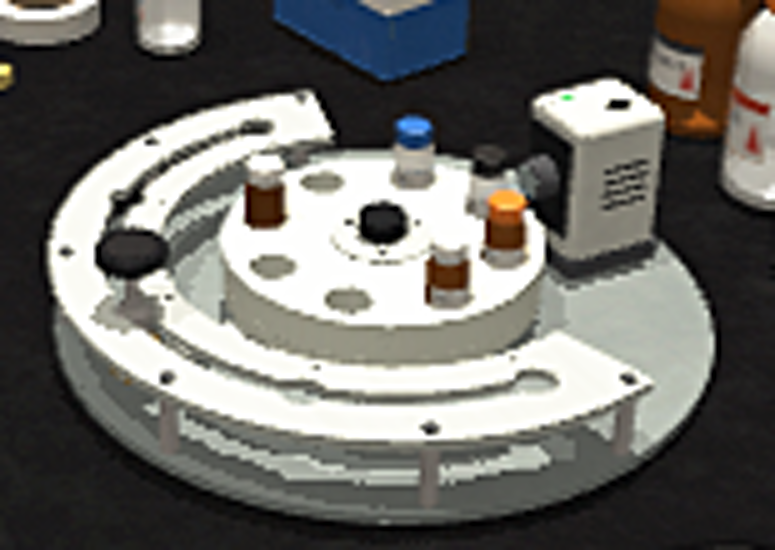

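View pics/sidecrop.png

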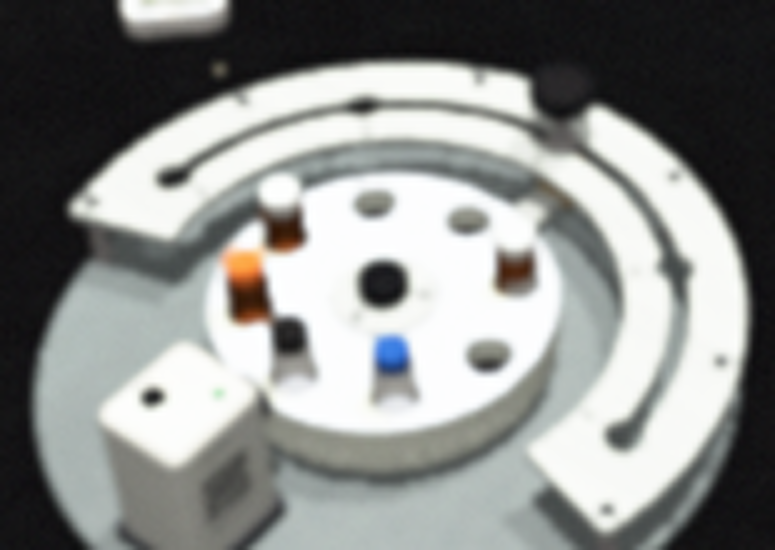

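Blue stands on the +y (robot's left) side, so the knob has to swing towards +y. Next I'll fit the carousel pose to the features I read off both crops.

```bash
cat > fit.py <<'E'
from h import *
from scipy.optimize import least_squares
S=np.load('scene0.npz');D=np.load('side0.npz')
r2=np.deg2rad
def p(r,a,z): return np.array([r*np.cos(r2(a)),r*np.sin(r2(a)),z])
F=[('knob',p(.138,180,.088),(132,246),(562,84)),('blue',p(.062,45,.086),(414,124),(393,342)),
('orange',p(.062,-45,.086),(507,197),(245,260)),('black',p(.062,0,.086),(489,153),(291,326)),
('h-90',p(.138,-90,.052),(537,378),(172,177)),('h-45',p(.138,-135,.052),(305,388),(363,104)),
('h45',p(.138,135,.052),(125,199),(677,268)),('h90',p(.138,90,.052),(258,126),(621,435))]
def proj(c,X):
    q=c['R']@X+c['t'];q=c['intrinsics']@q;return q[:2]/q[2]
def res(w):
    cs,sn=np.cos(w[2]),np.sin(w[2]);M=np.array([[cs,-sn,0],[sn,cs,0],[0,0,1]]);o=[]
    for n,P,a,b in F:
        X=M@P+[w[0],w[1],w[3]]
        o+=list(proj(S,X)-((np.array(a)+.5)/5-.5+[285,165]));o+=list(proj(D,X)-((np.array(b)+.5)/5-.5+[205,165]))
    return np.array(o)
s=least_squares(res,[.595,-.069,0,0],loss='soft_l1');print(s.x)
for f,e in zip(F,res(s.x).reshape(-1,4)): print(f[0],e.round(2))
w=s.x
for a in(180,135): print(a,w[:2]+.138*np.array([np.cos(w[2]+r2(a)),np.sin(w[2]+r2(a))]))
E
python3 fit.py
```

```text
[ 5.94484791e-01 -7.03692389e-02 -1.94998663e-02 -4.39783769e-04]
knob [-0.27 -0.6  -0.24  0.03]
blue [-0.13  0.05 -0.19  0.84]
orange [-0.02  0.37 -0.21  0.01]
black [-0.   -0.15 -0.42  0.09]
h-90 [-0.11  0.19  0.15 -0.12]
h-45 [-0.25  0.35 -0.09  0.09]
h45 [ 0.38 -0.32 -0.43 -0.32]
h90 [-0.37 -0.17  0.87 -0.21]
180 [ 0.45651103 -0.06767843]
135 [0.4988253  0.02909564]
```

Request:
drive_tool(
  commands=[
    [[0,0,0,0,0,-0.8,255],[0,0,0,0,0,-0.8,255],[-0.36,-0.68,0,0,0,0,255],[-0.36,-0.68,0,0,0,0,255],[-0.36,-0.68,0,0,0,0,255],[-0.36,-0.68,0,0,0,0,255],[-0.36,-0.68,0,0,0,0,255],[-0.36,-0.68,0,0,0,0,255],[-0.36,-0.68,0,0,0,0,255],[-0.36,-0.68,0,0,0,0,255]],
  ],
)

```text
time_s: 1.1
eef_pos: [0.2771, 0.282, 0.4045]
eef_rot: [-0.0, 0.009, 1.0, -0.0]
wrist_force: [1.2, 0.0, 0.2]
opening: 0.001
```

Request:
drive_tool(
  commands=[
    [[-0.36,-0.68,0,0,0,0,255],[-0.36,-0.68,0,0,0,0,255],[-0.36,-0.68,0,0,0,0,255],[-0.36,-0.68,0,0,0,0,255],[-0.36,-0.68,0,0,0,0,255],[-0.36,-0.68,0,0,0,0,255],[-0.36,-0.68,0,0,0,0,255],[-0.36,-0.68,0,0,0,0,255],[0,0,0,0,0,0,255],[0,0,0,0,0,0,255]],
  ],
)

```text
time_s: 2.1
eef_pos: [0.4155, 0.0082, 0.4042]
eef_rot: [-0.001, 0.011, 1.0, 0.0]
wrist_force: [0.2, 0.8, -0.0]
opening: 0.0
```

```bash
cat >> h.py <<'E'
from scipy.spatial.transform import Rotation as Ro
def todo(tx,ty,tz,yang):  # yang: wanted angle of tool y, deg from world x
    from bench import ctrl
    o=ctrl.get_obs();q=np.array(o['eef_rot']);M=Ro.from_quat(q[[1,2,3,0]]).as_matrix()
    d=np.array([tx,ty,tz])-o['eef_pos'];a=np.degrees(np.arctan2(M[1,1],M[0,1]))
    print('t',o['time_s'],'pos',o['eef_pos'],'F',o['wrist_force'],'op',o['opening'])
    print('tool shift units',(M.T@d/.05).round(3),'turn about tool z units',(a-yang)/8,'zaxis',M[:,2])
E
python3 -c "
from h import *
todo(.4565,-.0677,.300,88.9)"
```

```text
t 2.1 pos [0.41554457 0.00816598 0.40419725] F [ 0.15258573  0.84157586 -0.02004624] op 0.00014979079256263663
tool shift units [-0.855 -1.501  2.082] turn about tool z units -0.01788371322062865 zaxis [-1.41579967e-03  7.32966473e-04 -9.99998729e-01]
```

Request:
drive_tool(
  commands=[
    [[-0.28,-0.5,0,0,0,0,255],[-0.28,-0.5,0,0,0,0,255],[-0.29,-0.5,0.2,0,0,0,255],[0,0,0.6,0,0,0,255],[0,0,0.6,0,0,0,255],[0,0,0.6,0,0,0,255],[0,0,0,0,0,0,255],[0,0,0,0,0,0,255]],
  ],
)

```text
time_s: 2.9
eef_pos: [0.4565, -0.066, 0.3049]
eef_rot: [-0.001, 0.009, 1.0, 0.0]
wrist_force: [0.1, 0.2, 1.0]
opening: -0.003
```

```bash
python3 -c "
from h import *
todo(.4565,-.0677,.268,88.9)
from bench import ctrl
import cv2
a=ctrl.camera('scene')['pixels'][130:250,240:400,::-1];b=ctrl.camera('side')['pixels'][110:230,240:400,::-1]
cv2.imwrite('pics/app.png',np.vstack([cv2.resize(x,(400*2,300*2))[:, :] if 0 else cv2.resize(x,(400,300),interpolation=2) for x in (a,b)]))"
```

```text
t 2.9 pos [ 0.45647835 -0.06604855  0.30491391] F [0.08337144 0.15799368 0.95012739] op -0.002729565153585487
tool shift units [-0.002 -0.034  0.738] turn about tool z units 0.00957344013864514 zaxis [-1.23797020e-03  6.93138635e-04 -9.99998993e-01]
```

View pics/app.png

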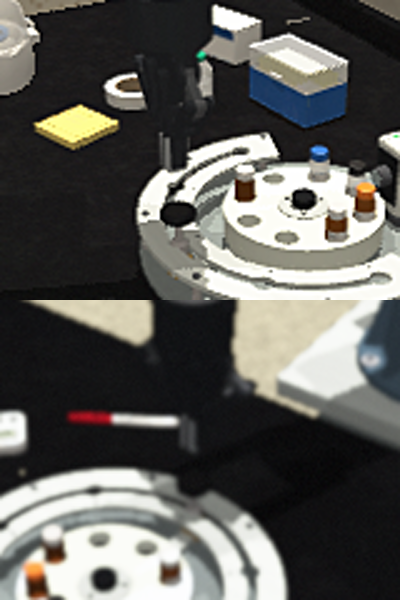

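```bash
python3 -c "
from fit import *
X=np.array([.4563,-.066,.132])
for z in (.132,.088):
  X[2]=z;print((proj(S,X)-[240,130])*2.5,(proj(D,X)-[240,110])*2.5+[0,300])"|tail -2
```

```text
[174.23794101 166.17596483] [193.44949231 443.97708754]
[175.84956752 206.85389471] [193.41233447 478.77473798]
```

The tips are where the fit predicts, above the knob, so I'll go down and press.

Request:
drive_tool(
  commands=[
    [[0,-0.03,0.3,0,0,0,255],[0,0,0.3,0,0,0,255],[0,0,0.12,0,0,0,255],[0,0,0,0,0,0,255],[0,0,0,0,0,0,255]],
  ],
)

```text
time_s: 3.5
eef_pos: [0.4571, -0.0687, 0.2698]
eef_rot: [0.001, 0.01, 1.0, -0.0]
wrist_force: [-0.2, 0.1, 0.3]
opening: 0.003
```

Request:
drive_tool(
  commands=[
    [[0,0,0.06,0,0,0,255],[0,0,0.06,0,0,0,255],[0,0,0.06,0,0,0,255],[0,0,0.06,0,0,0,255],[0,0,0,0,0,0,255],[0,0,0,0,0,0,255]],
  ],
)

```text
time_s: 4.1
eef_pos: [0.4569, -0.0688, 0.2571]
eef_rot: [0.0, 0.01, 1.0, -0.0]
wrist_force: [-1.1, 0.2, 4.7]
opening: 0.004
```

Request:
drive_tool(
  commands=[
    [[0,0,0.05,0,0,0,255],[0,0,0.05,0,0,0,255],[0,0,0.05,0,0,0,255],[0,0,0,0,0,0,255],[0,0,0,0,0,0,255],[0,0,0,0,0,0,255]],
  ],
)

```text
time_s: 4.7
eef_pos: [0.4569, -0.0688, 0.2498]
eef_rot: [0.0, 0.01, 1.0, -0.0]
wrist_force: [-2.6, 0.9, 7.4]
opening: 0.001
```

Request:
drive_tool(
  commands=[
    [[0,0,0.04,0,0,0,255],[0,0,0,0,0,0,255],[0,0,0,0,0,0,255]],
  ],
)

```text
time_s: 5.0
eef_pos: [0.4572, -0.0691, 0.2492]
eef_rot: [0.0, 0.009, 1.0, -0.001]
wrist_force: [-8.1, 0.9, 21.5]
opening: 0.002
```

Force jumped to 21 N at z=0.249, so the plunger has bottomed out. I'll ease off 1 mm and swing in 4° steps along the arc.

Request:
drive_tool(
  commands=[
    [[0,0,-0.03,0,0,0,255],[-0.007,0.193,0,0,0,0.5,255],[-0.007,0.193,0,0,0,0.5,255],[-0.007,0.193,0,0,0,0.5,255],[-0.007,0.193,0,0,0,0.5,255],[-0.007,0.193,0,0,0,0.5,255],[0,0,0,0,0,0,255],[0,0,0,0,0,0,255]],
  ],
)

```text
time_s: 5.8
eef_pos: [0.4663, -0.0212, 0.2494]
eef_rot: [0.0, 0.183, 0.983, 0.0]
wrist_force: [-1.6, 1.2, 8.7]
opening: -0.0
```

```bash
python3 -c "
from h import *
todo(.4988,.0291,.249,43.9)
from bench import ctrl
o=ctrl.get_obs();d=o['eef_pos'][:2]-np.array([.5945,-.0704]);print(np.hypot(*d),np.degrees(np.arctan2(d[1],d[0])+.0195))
import cv2
a=ctrl.camera('scene')['pixels'][160:270,285:440,::-1]
cv2.imwrite('pics/mid.png',cv2.resize(a,None,fx=4,fy=4,interpolation=2))"
```

```text
t 5.8 pos [ 0.46626576 -0.02118549  0.24935501] F [-1.63765145  1.18655202  8.69137427] op -0.00032983981205579106
tool shift units [-0.245  1.172  0.007] turn about tool z units 3.12730073282093 zaxis [ 4.51448207e-04  4.55072735e-05 -9.99999897e-01]
0.13735388364078888 160.1211635075161
```

View pics/mid.png

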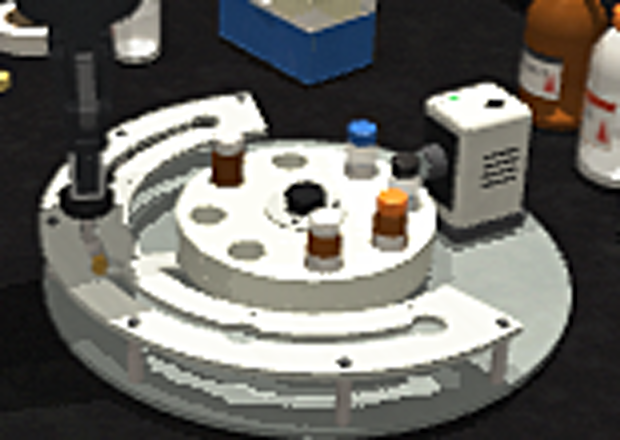

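The drum is turning with the knob: about 20.4° so far, at radius 137 mm. I'll cover the remaining 25°.

Request:
drive_tool(
  commands=[
    [[-0.007,0.199,0,0,0,0.517,255],[-0.007,0.199,0,0,0,0.517,255],[-0.007,0.199,0,0,0,0.517,255],[-0.007,0.199,0,0,0,0.517,255],[-0.007,0.199,0,0,0,0.517,255],[-0.007,0.199,0,0,0,0.517,255],[0,0,0,0,0,0,255],[0,0,0,0,0,0,255]],
  ],
)

```text
time_s: 6.65
eef_pos: [0.4992, 0.0284, 0.2494]
eef_rot: [0.0, 0.39, 0.921, 0.0]
wrist_force: [-1.1, 2.4, 7.5]
opening: 0.0
```

```bash
python3 -c "
from h import *
todo(.4988,.0291,.249,43.9)
from bench import ctrl
o=ctrl.get_obs();d=o['eef_pos'][:2]-np.array([.5945,-.0704]);print(np.hypot(*d),np.degrees(np.arctan2(d[1],d[0])+.0195))
import cv2
a=ctrl.camera('scene')['pixels'][165:275,285:440,::-1]
cv2.imwrite('pics/end.png',cv2.resize(a,None,fx=5,fy=5,interpolation=2))"
```

```text
t 6.65 pos [0.49919267 0.02839378 0.24939957] F [-1.07488431  2.42963979  7.54557635] op 0.00019088593437751702
tool shift units [0.016 0.004 0.008] turn about tool z units 0.02437933924476887 zaxis [ 1.09200609e-03  4.09863618e-04 -9.99999320e-01]
0.13727235304196567 135.08823074879604
```

View pics/end.png

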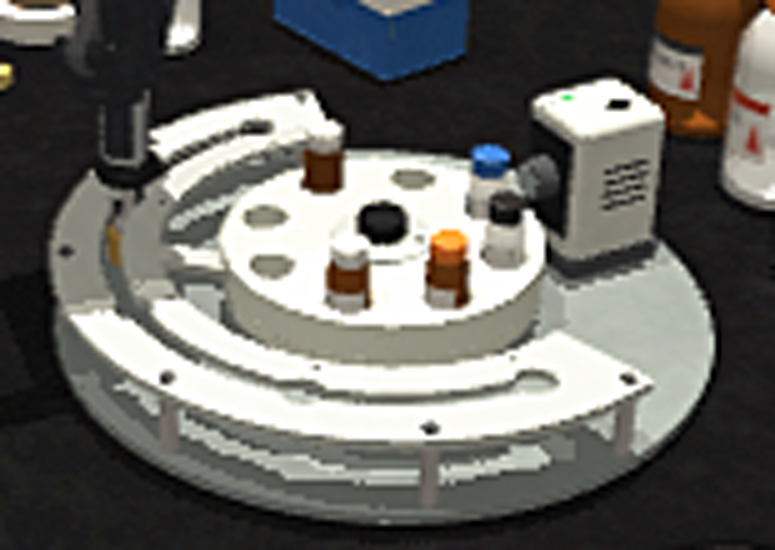

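The blue cap is at (490,158), where the black cap stood before. I'll lift slowly and let the plunger spring up.

Request:
drive_tool(
  commands=[
    [[0,0,-0.08,0,0,0,255],[0,0,-0.08,0,0,0,255],[0,0,-0.08,0,0,0,255],[0,0,-0.08,0,0,0,255],[0,0,-0.1,0,0,0,255],[0,0,-0.3,0,0,0,255],[0,0,-0.6,0,0,0,255],[0,0,-0.8,0,0,0,255],[0,0,-0.6,0,0,0,255],[0,0,0,0,0,0,255]],
  ],
)

```text
time_s: 7.7
eef_pos: [0.5, 0.0277, 0.3895]
eef_rot: [0.004, 0.39, 0.921, 0.001]
wrist_force: [0.0, -1.0, -0.3]
opening: -0.003
```

```bash
python3 - <<'E'
from fit import *
from bench import ctrl
import cv2
todo(.4988,.0291,.40,43.9)
s=ctrl.camera('scene');d=ctrl.camera('side')
a=s['pixels'][165:275,285:440,::-1];b=d['pixels'][165:275,205:360,::-1]
cv2.imwrite('pics/fin.png',np.vstack([cv2.resize(x,(420,298),interpolation=2) for x in(a,b)]))
w_=np.array([.594485,-.070369]);y=-.0195
for n,r,an,z in(('knob up',.138,135,.088),('knob 7mm down',.138,135,.081),('blue',.062,0,.086)):
    X=np.r_[w_+r*np.array([np.cos(y+r2(an)),np.sin(y+r2(an))]),z-.0004]
    k=420/155
    print(n,(proj(S,X)-[285,165])*k,(proj(D,X)-[205,165])*k+[0,298])
P=cloud(s);c=w_+.138*np.array([np.cos(y+r2(135)),np.sin(y+r2(135))])
for P in(cloud(s),cloud(d)):
    m=(np.linalg.norm(P[...,:2]-c,axis=-1)<.012)&(P[...,2]<.11)&(P[...,2]>.07);print('knob z',m.sum(),np.median(P[m][:,2]))
E
```

```text
[ 5.94484791e-01 -7.03692389e-02 -1.94998663e-02 -4.39783769e-04]
knob [-0.27 -0.6  -0.24  0.03]
blue [-0.13  0.05 -0.19  0.84]
orange [-0.02  0.37 -0.21  0.01]
black [-0.   -0.15 -0.42  0.09]
h-90 [-0.11  0.19  0.15 -0.12]
h-45 [-0.25  0.35 -0.09  0.09]
h45 [ 0.38 -0.32 -0.43 -0.32]
h90 [-0.37 -0.17  0.87 -0.21]
180 [ 0.45651103 -0.06767843]
135 [0.4988253  0.02909564]
t 7.7 pos [0.49998153 0.02771066 0.38951972] F [ 0.02166842 -0.97624689 -0.32234543] op -0.0029812587094067565
tool shift units [ 0.035  0.003 -0.21 ] turn about tool z units 0.02215110098401052 zaxis [ 0.00838001 -0.0016266  -0.99996356]
knob up [66.39885456 73.28762476] [366.24878622 411.87181699]
knob 7mm down [66.65351407 79.71161783] [365.92770352 417.7071656 ]
blue [263.91412686  81.39682568] [155.4823938  473.79465446]
knob z 34 0.08667992735870705
knob z 59 0.08806210952952032
```

View pics/fin.png

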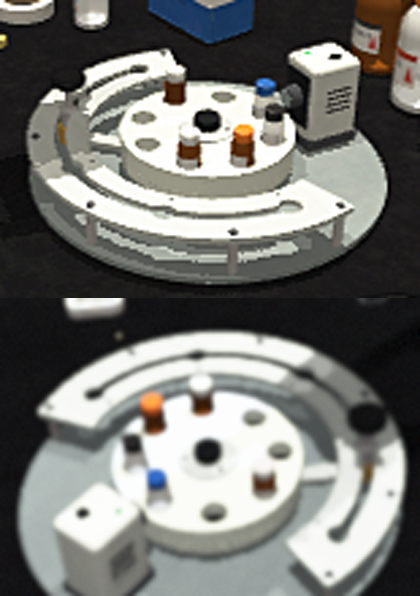

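The knob top measures 87–88 mm, so the plunger is up. In both views the blue cap, at (264,85) and (156,478), sits where the reading place is predicted, and all the vials stand upright. Handing in.

```bash
python3 -c "
from bench import ctrl
print(ctrl.hand_in())"
```

```text
the job is handed in; nothing more can be done
None
```

The blue-capped vial is now at the reading head and the job is handed in; no verdict was reported. The blue vial stood on the carousel's +y side. I pressed the knob fully down with the shut fingertips at its starting hole and swung it 45° to that side. I then lifted slowly so it sprang up in the next hole, and moved the arm clear.

**Pressing:** the force was 7.4 N near the end of travel and jumped to about 21 N at the bottom. I eased off about 1 mm for the swing, with the force at about 8 N at the checks.

**Last checks:**
- **Plunger:** depth from the two cameras puts the knob top at 86.7 and 88.1 mm, against 88 mm when fully up.
- **Blue vial:** its cap lies within about 2 pixels of the predicted reading place in both views, which I judged by eye.
- **Vials and arm:** all five vials stand upright in their pockets, and nothing touches the arm (wrist force about 1 N or less, fingertips about 130 mm above the knob). I did not re-measure the loose items beside the carousel, but the arm stayed well clear of them.
- **Time:** about 7.8 s of the 38 s allowed.

**Disagreement:** depth points from the two cameras differed by up to about 15 mm sideways. I took the carousel's position from a fit to features in both images instead, which matched to within 1 pixel.

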